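# Put the peeler away in the spice stand's hidden drawer

## Task

The wooden spice stand has a hidden drawer that pops out when you press the steel pad at the front of its top. Press it open, lay the peeler flat in the drawer lengthwise along the drawer's front, let go of it, then slide the drawer fully home until it latches and stays shut, without slamming it. Leave the teaspoon, the spice jars and the salt shaker where they are.

Things in the scene. Friction and masses are not known exactly. Their poses are not given: they have to be found in the camera images.
- stand: low wooden case, 200 deep x 250 wide x 90 mm high, fixed to the worktop, with small jars standing along the back of its top. Origin on the worktop, under its middle; x points from its front to its back, y to its left, z up. The case runs from x = -95 to +105 mm. The handleless wooden drawer front covers its whole front; shut, its outer face lies at x = -115 mm, with an 8 mm gap behind it.
- latch_pad (a point): centre of the top face of the steel push pad (34 mm in stand x by 64 mm in stand y); at rest it is 101 mm above the worktop, 11 mm proud of the stand's top, at stand x = -70 mm, y = 0. Pressed straight down it sinks up to 9 mm (stop); it springs back. About 1.5 N to start, 5 N at the stop; the drawer is released after about 7 mm.
- latch (a joint): push pad travel, m: 0 at rest, 0.009 fully pressed; the drawer is freed at about 0.007. The pad dips by itself for a moment as the closing drawer passes the catch.
- drawer (a joint): drawer travel, m: 0 shut and latched, 0.11 fully out. It slides along the stand's -x. A spring of 3 N (out) to 4.3 N (shut) drives it fully out in about 1 s once it is released. To shut it, push its front in until it is 3 to 6 mm deeper than its shut position (stop at -0.006): the catch snaps over in the last 15 mm of travel, where 10 to 16 N is needed, and on letting go the drawer rests at about 0. If let go too early it comes out again.
- drawer_front (a point): centre of the outer face of the drawer front (248 mm wide, 80 mm high: 6 to 86 mm above the worktop; 12 mm thick). Moves with the drawer; axes as the stand's.
- drawer_in (a point): centre of the drawer's inner floor, 15 mm above the worktop; the inside is 148 mm (x) by 214 mm (y). Side and back walls rise 37 mm above this floor, the front 71 mm. Moves with the drawer; axes as the stand's. With the drawer fully out the 118 mm next to its front are open to above (the middle of that part is 15 mm nearer the front than this point); the rest stays under the stand's top.
- peeler: vegetable peeler with a yellow handle lying flat, 170 x 25 x 18 mm (collides as a 170 x 24 x 17 mm block), 80 g. Origin: centre of its underside; x along its length, z up. Starts on the worktop to the left or the right of the stand's front.
- teaspoon: steel teaspoon, 132 x 28 x 10 mm, lying on the worktop on the other side; leave it. Origin: centre of its underside, x along its length.
- spice_1: spice jar with a black cap, 40 mm diameter, 105 mm high, upright on the stand's top near the back; leave it. Origin: centre of its underside.
- spice_2: spice jar with a red cap, 44 mm diameter, 105 mm high, likewise; leave it.
- salt_shaker: salt shaker with a grey top, 44 mm diameter, 90 mm high, likewise; leave it.
Things that resemble listed ones, but are neither listed nor needed, are in the scene too. Of the things that look like the peeler, the larger one is meant.

How it is judged:
By the outcome, as a careful person would: the job done as asked, in the order asked, and still so for the second after the job is handed in, with the robot touching nothing.
It also fails if it takes over 56 s, if anything falls off the work surface, if the arm or the gripper's body presses on something with over 40 N, if the wrist force passes 120 N, or if a joint passes its speed limit or range.

## Robot

A 6-joint arm with a two-finger parallel gripper is mounted at the origin on a cart in front of the work surface, level with it; the furniture and walls round the work are solid. World frame = base frame: x ahead of the robot, y to its left, z up, the work surface at z = 0. Lengths are in mm, angles in rad, forces in N, time in s.
With the tool pointing down it reaches from about 350 to 975 mm from the base axis. Payload 7.1 kg.
Tool frame: the origin (TCP) lies midway between the tips of the shut fingers; the grasp point (between the pads) lies 19 mm behind it; z points along the fingers, y is the line along which they close (so a half turn about z gives the same grasp; the last joint's range is limited). The gripper opens to 88 mm and grips with 3 to 60 N. Pads are 20 mm wide; open, the fingers measure 115 mm over their backs; the gripper's body (75 mm by 178 mm) begins 61 mm behind the grasp point.
Start: joints at [1.099, 0.423, 1.63, -0, 1.089, -0.019], TCP at [273.396, 562.014, 222.675] pointing down, gripper open.
Joint ranges: [-3, 3], [-0.9, 2.11], [0.09, 2.58], [-1.31, 4.45], [0.11, 2.69], [-2.54, 2.54]. Speed limits (rad/s): [2.39, 2.39, 3.01, 3.14, 3.14, 3.14].

## Interface

Orientations are given as a rotation vector (axis times angle).
In Python, from workcell import ctrl gives the robot as it stands.
- The arm moves only by the shell command python3 -m inch 'ROWS' [OPENING]. ROWS is JSON, a list of rows, each an object with "xyz": the shift along the tool's x, y, z in mm, a list of three; "rot": the turn, a rotation vector about the tool's x, y, z in rad, a list of three. In form: [{"xyz": [dx, dy, dz], "rot": [ax, ay, az]}, ...]. A call has 1 to 12 rows; each row is the pose to reach, as a shift and turn from the pose commanded when the call began, along the tool's axes at that moment; what a row does not reach only later rows make up. A row lasts 1/12 s, in which the tool goes at most 41.7 mm and 7.16 degrees, less where a joint would pass 70% of its speed; a pose out of reach is approached as far as the arm can. A call with a gripper value outside its range is refused whole. OPENING is the closure in counts, from 0 (fully open) to 255 (shut), set as the call begins (- or left out, the last holds). The fingers move at their own pace and stop on an object; the grip force is fixed at half the most. Time passes only in rows, so rows that repeat a pose let the fingers close. It gives the time, the measured TCP pose, the force, the opening and the grip force at its end, in the units of the state.
- ctrl.get_obs(): the state, without advancing time (a new reading comes with each control period).
- ctrl.get_image(name): name is "scene" or "top" or "wrist"; returns the picture (420x560x3 uint8, red, green, blue); there is no depth.
- ctrl.camera_model(name): a dict with "fx", "fy", "cx", "cy" (pixels), "position" and "attitude" of the camera in the world. Camera axes: x right, y up, looking along -z (the intrinsics and any distortion apply to the point x, -y, -z); pixel columns grow to the right and rows downward; lengths in mm; the calibration is good to about 2 mm. The wrist camera is an equidistant fisheye: a pixel r from the principal point sees the ray r / f radians off the axis. A picture is of the moment at which its call begins: read the wrist's pose just before it. camera_model takes no time and is no camera call; for the wrist camera it gives the pose at the moment of the call.
- ctrl.close_job(): hands the job in; it is judged then, once.
The state is a dict: "t": time; "qpos": joint angles; "qvel": joint speeds; "joint_torque": joint torques, N m; "ee_pos": TCP position; "orientation": TCP orientation; "ft_force": force on the tool from outside, world axes, zero at the start; "moment": the same for the moment, N m; "width": finger opening in mm; "grasp_force": force on a finger pad.
Only numpy, scipy, OpenCV 4.12 (cv2) and the standard library are available. Lean on these libraries where they do the work, as an engineer would, in place of code of your own. Each camera call takes 0.05 s, during which the arm holds its last target. There are 200 camera calls.

## Working session

There is one attempt and no reset: what is moved stays moved. The work goes in short steps, Python scripts to look and compute and a shell command to move; the robot and the scene stay as the last step left them, time stands still between calls to the robot, and variables do not carry over. Pictures are saved under pics/ and viewed, at most 10 in all, crops included, and the job is handed in when it is done.

```bash
mkdir -p pics; ls
python3 - <<'E'
from workcell import ctrl
import cv2,numpy as np
o=ctrl.get_obs();print({k:np.round(v,3).tolist() for k,v in o.items()})
for n in("scene","top"):
    m=ctrl.camera_model(n);print(n,m)
    cv2.imwrite(f"pics/{n}0.png",cv2.cvtColor(ctrl.get_image(n),cv2.COLOR_RGB2BGR))
print(ctrl.camera_model("wrist"))
E
```

```text
pics
{'t': 0.0, 'qpos': [1.099, 0.424, 1.631, -0.0, 1.089, -0.019], 'qvel': [0.0, 0.001, -0.0, -0.001, 0.001, 0.0], 'joint_torque': [-0.002, -54.462, -27.366, 0.064, 0.023, -0.0], 'ee_pos': [273.175, 561.531, 221.924], 'orientation': [-0.705, -3.061, 0.002], 'ft_force': [0.542, 0.298, -0.625], 'moment': [-0.023, 0.009, 0.035], 'grasp_force': 0.0, 'width': 88.007}
scene {'fx': 519.6405557154375, 'fy': 519.6405557154375, 'cx': 282.42142848016067, 'cy': 220.2627615713422, 'position': array([-205.33837246, -753.08258979,  766.40244067]), 'attitude': array([ 0.96754807, -0.40403345, -0.73959874])}
top {'fx': 494.9777566666114, 'fy': 494.9777566666114, 'cx': 280.0655690346176, 'cy': 210.34825162039797, 'position': array([ 501.43386547,    3.91792265, 1259.60651167]), 'attitude': array([ 0.04148589, -0.0461246 , -1.567792  ])}
{'fx': 325.19226210127806, 'fy': 325.19226210127806, 'cx': 277.20883227908655, 'cy': 207.76444646788732, 'position': array([210.79722364, 592.47226035, 384.59441867]), 'attitude': array([-0.22811868, -0.14217362,  1.11122072])}
```

View pics/top0.png

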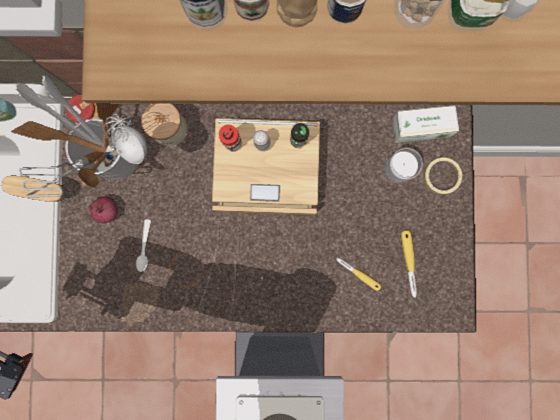

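View pics/scene0.png

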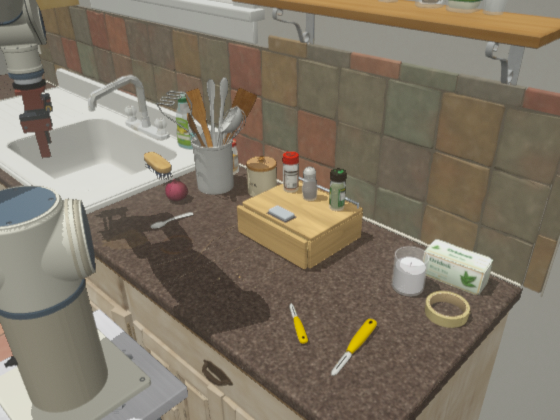

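The top view shows two lookalikes: a large yellow peeler at (409,263) and a smaller one at (359,274). The teaspoon is at (145,247), the stand at about (266,165) and the pad at (265,192). I choose the larger one at (409,263).

```bash
cat > h.py <<'E'
import numpy as np,cv2
from workcell import ctrl
from scipy.spatial.transform import Rotation as R
def ray(m,u,v,z):
    d=R.from_rotvec(m["attitude"]).apply([(u-m["cx"])/m["fx"],-(v-m["cy"])/m["fy"],-1]);p=np.array(m["position"])
    return p+d*(z-p[2])/d[2]
def proj(m,P):
    c=R.from_rotvec(m["attitude"]).inv().apply(np.array(P)-m["position"]);return m["cx"]+m["fx"]*c[0]/-c[2],m["cy"]-m["fy"]*c[1]/-c[2]
def save(n,f): 
    im=cv2.cvtColor(ctrl.get_image(n),cv2.COLOR_RGB2BGR);cv2.imwrite("pics/"+f,im);return im
E
python3 - <<'E'
from h import *
im=cv2.imread("pics/top0.png");m=ctrl.camera_model("top")
hsv=cv2.cvtColor(im,cv2.COLOR_BGR2HSV)
def big(mask,box,k=1):
    x0,y0,x1,y1=box;M=np.zeros_like(mask);M[y0:y1,x0:x1]=mask[y0:y1,x0:x1]
    cs,_=cv2.findContours(M,cv2.RETR_EXTERNAL,cv2.CHAIN_APPROX_NONE);return sorted(cs,key=cv2.contourArea)[-k:]
ye=cv2.inRange(hsv,(18,130,110),(35,255,255));br=cv2.inRange(im,(125,125,125),(255,255,255))
u=cv2.morphologyEx(ye|br,cv2.MORPH_CLOSE,np.ones((5,5)))
def rect(c,z,name):
    r=cv2.minAreaRect(c);b=cv2.boxPoints(r);P=np.array([ray(m,*(q),z)[:2] for q in b])
    e=P[1]-P[0],P[2]-P[1];L=[np.linalg.norm(q) for q in e];i=int(np.argmax(L))
    print(name,"px",np.round(r[0],1),"ctr",P.mean(0).round(1),"L",np.round(L,1),"long ang",round(np.degrees(np.arctan2(e[i][1],e[i][0])),1),"corners",P.round(0).tolist())
rect(big(u,(390,222,430,305))[0],8,"big peeler");rect(big(ye,(390,222,430,305))[0],12,"handle")
rect(big(u,(330,250,388,297))[0],8,"small")
pad=cv2.inRange(hsv,(0,0,110),(179,60,255));rect(big(pad,(240,175,295,210))[0],101,"pad")
wood=cv2.inRange(hsv,(8,50,110),(28,200,255))
w=cv2.morphologyEx(wood,cv2.MORPH_CLOSE,np.ones((5,5)))
rect(big(w,(205,115,330,220))[0],90,"stand")
c=[im[220:310,320:430],im[110:220,205:330]]
c=[cv2.resize(a,(390,360),interpolation=cv2.INTER_CUBIC) for a in c];cv2.imwrite("pics/crop.png",np.hstack(c))
s=cv2.imread("pics/scene0.png")
E
```

```text
big peeler px [410.5 263.4] ctr [ 438.6 -328.6] L [ 25.4 169.6] long ang -171.2 corners [[520.0, -303.0], [524.0, -328.0], [357.0, -354.0], [353.0, -329.0]]
handle px [407.7 250.2] ctr [ 471.8 -321. ] L [ 25.4 101.9] long ang -173.6 corners [[521.0, -303.0], [524.0, -328.0], [423.0, -339.0], [420.0, -314.0]]
small px [357.7 273.3] ctr [ 413.4 -195.2] L [ 18.9 132.6] long ang -123.6 corners [[442.0, -135.0], [458.0, -145.0], [385.0, -256.0], [369.0, -245.0]]
pad px [264.5 192. ] ctr [609.2  37.2] L [68.2 37.7] long ang -89.8 corners [[628.0, 71.0], [628.0, 3.0], [590.0, 3.0], [590.0, 71.0]]
stand px [267. 167.] ctr [670.7  31.8] L [296.6 249. ] long ang -89.8 corners [[795.0, 181.0], [796.0, -116.0], [547.0, -115.0], [546.0, 178.0]]
```

View pics/crop.png

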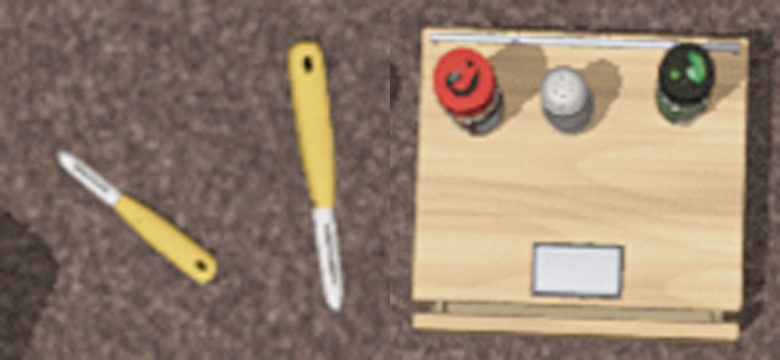

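The crop confirms it: the larger peeler (right, ~170 mm) has its handle up and its blade down, and the lookalike (left) measures ~133 mm. The stand is turned by about 1–2°. I'll fit its edges, then work out the first move.

Run:
```python
from h import *
im=cv2.imread("pics/top0.png");m=ctrl.camera_model("top")
hsv=cv2.cvtColor(im,cv2.COLOR_BGR2HSV);w=cv2.inRange(hsv,(8,50,110),(28,200,255))
def fit(pts,z,n):
    P=np.array([ray(m,*q,z)[:2] for q in pts]);vx,vy,x,y=cv2.fitLine(P.astype(np.float32),cv2.DIST_HUBER,0,.01,.01).ravel()
    print(n,np.degrees(np.arctan(vx/-vy)) if abs(vy)>abs(vx) else np.degrees(np.arctan(vy/vx)),x,y)
g=cv2.GaussianBlur(hsv[:,:,2],(3,3),0)
fit([(u,215-np.argmax(w[215:190:-1,u]>0)) for u in range(222,310,2)],86,"front")
fit([(210-3+np.argmax(w[v,207:240]>0),v) for v in range(135,195,2)],90,"left")
fit([(325-np.argmax(w[v,325:295:-1]>0),v) for v in range(135,195,2)],90,"right")
pad=cv2.inRange(hsv,(0,0,110),(179,60,255))[178:206,242:290]
c=max(cv2.findContours(pad,0,1)[0],key=cv2.contourArea);M=cv2.moments(c);print("pad",ray(m,242+M["m10"]/M["m00"],178+M["m01"]/M["m00"],101))
o=ctrl.get_obs();T=R.from_rotvec(o["orientation"])
print(T.as_matrix().round(3));print("to above pad:",T.inv().apply(np.array([609,37.5,118])-o["ee_pos"]).round(1))
```

```text
front 0.16689317 558.15454 58.566513
left -1.1416972 672.5988 172.88649
right -2.1248696 696.72375 -90.206
pad [608.96694288  37.7055048  101.        ]
[[-0.899  0.438 -0.001]
 [ 0.438  0.899 -0.001]
 [ 0.    -0.001 -1.   ]]
to above pad: [-531.3 -324.2  104.4]
```

```bash
python3 -m inch '[{"xyz":[-15,-10,0],"rot":[0,0,-0.03]},{"xyz":[-45,-28,0],"rot":[0,0,-0.07]},{"xyz":[-75,-46,0],"rot":[0,0,-0.11]},{"xyz":[-105,-64,0],"rot":[0,0,-0.15]},{"xyz":[-135,-82,5],"rot":[0,0,-0.19]},{"xyz":[-165,-100,10],"rot":[0,0,-0.23]},{"xyz":[-195,-119,15],"rot":[0,0,-0.27]},{"xyz":[-225,-137,20],"rot":[0,0,-0.31]},{"xyz":[-255,-155,25],"rot":[0,0,-0.35]},{"xyz":[-285,-174,30],"rot":[0,0,-0.39]},{"xyz":[-315,-192,35],"rot":[0,0,-0.425]},{"xyz":[-345,-210,40],"rot":[0,0,-0.425]}]' 255
cat > d.py <<'E'
# usage: d.py x y z yaw_deg : shift/turn in tool axes to reach pose
import sys
from h import *
o=ctrl.get_obs();x,y,z,a=map(float,sys.argv[1:5]);T=R.from_rotvec(o["orientation"])
G=R.from_euler('z',a,degrees=True)*R.from_rotvec([np.pi,0,0])
print("t",o["t"],"pos",o["ee_pos"].round(1),"xyz",T.inv().apply(np.array([x,y,z])-o["ee_pos"]).round(1),"rot",(T.inv()*G).as_rotvec().round(3),"F",o["ft_force"].round(1),"w",round(float(o["width"]),1),"q6",o["qpos"][5].round(2))
E
python3 d.py 609 37.5 118 178.4
```

```text
t: 1.1
ee_pos: [492.2, 220.6, 182.2]
orientation: [-0.041, -3.141, 0.0]
ft_force: [0.3, 0.5, 0.2]
width: 11.2
grasp_force: 0.0
t 1.1 pos [492.2 220.6 182.2] xyz [-121.6 -180.    64.2] rot [-0.    -0.     0.002] F [0.3 0.5 0.2] w 11.2 q6 -1.15
```

```bash
python3 -m inch '[{"xyz":[-18,-27,8],"rot":[0,0,0]},{"xyz":[-36,-54,18],"rot":[0,0,0]},{"xyz":[-54,-81,28],"rot":[0,0,0]},{"xyz":[-72,-108,38],"rot":[0,0,0]},{"xyz":[-90,-135,48],"rot":[0,0,0]},{"xyz":[-108,-162,58],"rot":[0,0,0]},{"xyz":[-118,-176,64],"rot":[0,0,0]},{"xyz":[-121.5,-180,64],"rot":[0,0,0]},{"xyz":[-121.5,-180,64],"rot":[0,0,0]},{"xyz":[-121.5,-180,64],"rot":[0,0,0]}]'
python3 d.py 609 37.5 93 178.4
```

```text
t: 1.93
ee_pos: [607.7, 39.7, 118.8]
orientation: [-0.044, -3.141, -0.001]
ft_force: [0.5, -0.5, -0.6]
width: 0.4
grasp_force: 0.0
t 1.9333 pos [607.7  39.7 118.8] xyz [-1.3 -2.2 25.8] rot [ 0. -0.  0.] F [ 0.5 -0.5 -0.6] w 0.4 q6 -1.5
```

```bash
python3 -m inch '[{"xyz":[-1,-1,8],"rot":[0,0,0]},{"xyz":[-1,-1,14],"rot":[0,0,0]},{"xyz":[-1,-1,18],"rot":[0,0,0]},{"xyz":[-1,-1,22],"rot":[0,0,0]},{"xyz":[-1,-1,25],"rot":[0,0,0]},{"xyz":[-1,-1,26],"rot":[0,0,0]},{"xyz":[-1,-1,26],"rot":[0,0,0]},{"xyz":[-1,-1,26],"rot":[0,0,0]}]'
python3 - <<'E'
from h import *
save("top","top1.png")
E
python3 d.py 609 37.5 93 178.4
```

```text
t: 2.6
ee_pos: [609.1, 38.2, 92.8]
orientation: [-0.043, -3.141, -0.0]
ft_force: [-2.3, 2.5, 3.9]
width: 0.3
grasp_force: 2.0
t 2.65 pos [609.2  38.1  92.8] xyz [ 0.2 -0.6 -0.2] rot [0. 0. 0.] F [-2.4  1.5  3.9] w 0.4 q6 -1.5
```

View pics/top1.png

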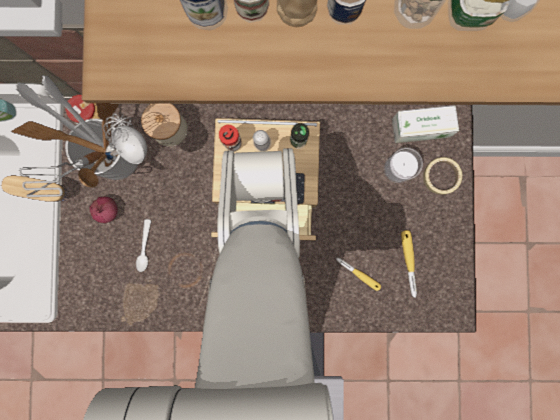

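The drawer is coming out, with its front edge at row ~237. Next I lift off and go to the peeler.

```bash
python3 -m inch '[{"xyz":[0,0,-15],"rot":[0,0,0]},{"xyz":[0,10,-45],"rot":[0,0,0]},{"xyz":[5,-25,-60],"rot":[0,0,-0.02]},{"xyz":[20,-60,-60],"rot":[0,0,-0.05]},{"xyz":[35,-94,-60],"rot":[0,0,-0.08]},{"xyz":[50,-128,-60],"rot":[0,0,-0.1]},{"xyz":[65,-162,-60],"rot":[0,0,-0.12]},{"xyz":[80,-196,-55],"rot":[0,0,-0.14]},{"xyz":[95,-230,-45],"rot":[0,0,-0.16]},{"xyz":[110,-264,-35],"rot":[0,0,-0.18]},{"xyz":[125,-298,-25],"rot":[0,0,-0.18]},{"xyz":[140,-330,-10],"rot":[0,0,-0.18]}]' 80
python3 d.py 438.6 -328.6 60 188.8
```

```text
t: 3.65
ee_pos: [459.6, -290.6, 103.0]
orientation: [-0.239, 3.131, -0.003]
ft_force: [0.8, -0.3, -0.4]
width: 60.2
grasp_force: 0.0
t 3.65 pos [ 459.6 -290.6  103. ] xyz [ 26.6 -34.3  43. ] rot [-0.002  0.002 -0.001] F [ 0.8 -0.3 -0.4] w 60.2 q6 -2.31
```

Now that I'm near it, I'll stop above the peeler and check the top view for the drawer and for fine alignment.

```bash
python3 -m inch '[{"xyz":[9,-12,12],"rot":[0,0,0]},{"xyz":[18,-24,27],"rot":[0,0,0]},{"xyz":[26.5,-34,42],"rot":[0,0,0]},{"xyz":[26.5,-34,42],"rot":[0,0,0]},{"xyz":[26.5,-34,42],"rot":[0,0,0]}]'
python3 - <<'E'
from h import *
t=save("top","top2.png");w=save("wrist","wrist2.png")
cv2.imwrite("pics/v2.png",np.hstack([cv2.resize(t[100:320,190:450],(430,364)),cv2.resize(w,(370,278)) if 0 else cv2.copyMakeBorder(cv2.resize(w,(370,278)),0,86,0,0,0)]))
m=ctrl.camera_model("top")
for n,P in dict(pad=(609,37.5,101)).items(): print(proj(m,P))
hsv=cv2.cvtColor(t,cv2.COLOR_BGR2HSV);k=cv2.inRange(hsv,(8,50,110),(28,200,255))
us=np.arange(222,312,6);vs=np.array([np.where(k[195:260,u])[0].max()+195 for u in us]);print(vs)
P=np.array([ray(m,u,v+.5,86)[:2] for u,v in zip(us,vs)]);f=np.polyfit(P[:,1],P[:,0],1);print("front slope deg",np.degrees(np.arctan(f[0])),"x at y=32",np.polyval(f,32))
E
python3 d.py 438.6 -328.6 5 188.8
```

```text
t: 4.07
ee_pos: [438.2, -325.9, 60.1]
orientation: [0.236, -3.131, -0.002]
ft_force: [1.3, -0.3, 0.3]
width: 60.2
grasp_force: 0.0
(np.float64(264.39111785189897), np.float64(192.09354297360343))
[257 259 257 257 259 258 258 259 258 259 259 259 259 259 259]
front slope deg 1.0206601268911735 x at y=32 451.94138995065737
t 4.1667 pos [ 439.6 -325.6   61.3] xyz [ 1.5 -2.8 56.3] rot [-0.001  0.    -0.001] F [0.4 0.3 0.1] w 60.5 q6 -2.38
```

View pics/v2.png

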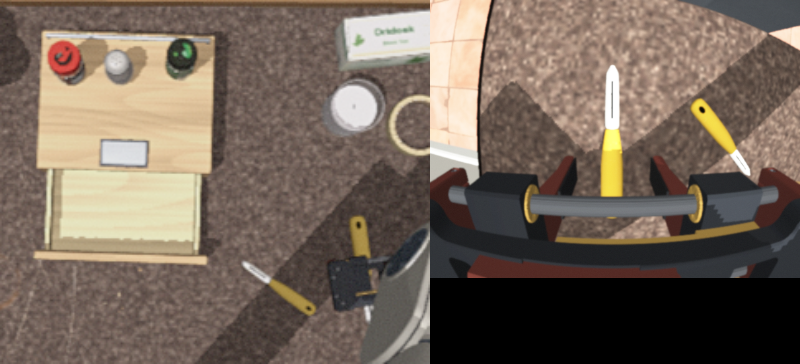

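The drawer is fully out, with its front face at x≈452. The wrist view shows the peeler centred and aligned between the fingers, so I descend and grip.

```bash
python3 -m inch '[{"xyz":[0,-1,10],"rot":[0,0,0]},{"xyz":[0,-2,25],"rot":[0,0,0]},{"xyz":[0,-2,40],"rot":[0,0,0]},{"xyz":[0,-2,50],"rot":[0,0,0]},{"xyz":[0,-2,55],"rot":[0,0,0]},{"xyz":[0,-2,55.5],"rot":[0,0,0]},{"xyz":[0,-2,55.5],"rot":[0,0,0]}]'
python3 -m inch '[{"xyz":[0,0,0],"rot":[0,0,0]},{"xyz":[0,0,0],"rot":[0,0,0]},{"xyz":[0,0,0],"rot":[0,0,0]},{"xyz":[0,0,0],"rot":[0,0,0]},{"xyz":[0,0,0],"rot":[0,0,0]},{"xyz":[0,0,0],"rot":[0,0,0]}]' 255
python3 d.py 438.6 -328.6 5 188.8
```

```text
t: 4.75
ee_pos: [439.5, -327.5, 5.2]
orientation: [0.24, -3.132, -0.0]
ft_force: [-0.3, 0.2, 0.3]
width: 60.7
grasp_force: 0.0
t: 5.25
ee_pos: [439.4, -327.8, 5.4]
orientation: [-0.239, 3.132, -0.0]
ft_force: [0.2, 0.2, 2.1]
width: 24.6
grasp_force: 30.0
t 5.25 pos [ 439.4 -327.8    5.4] xyz [ 0.9 -0.7  0.4] rot [-0.     0.    -0.002] F [0.2 0.2 2.1] w 24.6 q6 -2.39
```

```bash
python3 -m inch '[{"xyz":[0,0,-20],"rot":[0,0,0]},{"xyz":[0,10,-55],"rot":[0,0,0.05]},{"xyz":[-8,35,-85],"rot":[0,0,0.16]},{"xyz":[-18,62,-110],"rot":[0,0,0.28]},{"xyz":[-28,92,-115],"rot":[0,0,0.4]},{"xyz":[-38,122,-115],"rot":[0,0,0.52]},{"xyz":[-48,152,-115],"rot":[0,0,0.64]},{"xyz":[-58,182,-115],"rot":[0,0,0.76]},{"xyz":[-68,212,-115],"rot":[0,0,0.88]},{"xyz":[-78,242,-115],"rot":[0,0,1.0]},{"xyz":[-88,272,-115],"rot":[0,0,1.12]},{"xyz":[-98,300,-115],"rot":[0,0,1.24]}]' 
python3 d.py 500 39.8 120 88.6
```

```text
t: 6.25
ee_pos: [490.4, -15.0, 120.2]
orientation: [-1.632, -2.684, 0.0]
ft_force: [-0.3, 0.6, -0.7]
width: 24.5
grasp_force: 30.0
t 6.25 pos [490.4 -15.  120.2] xyz [44.3 33.8  0.2] rot [-0.    -0.     0.503] F [-0.3  0.6 -0.7] w 24.5 q6 -0.53
```

```bash
python3 -m inch '[{"xyz":[12,9,0],"rot":[0,0,0.12]},{"xyz":[24,18,0],"rot":[0,0,0.24]},{"xyz":[36,27,0],"rot":[0,0,0.36]},{"xyz":[44,33,0],"rot":[0,0,0.47]},{"xyz":[44,33.5,0],"rot":[0,0,0.503]},{"xyz":[44,33.5,0],"rot":[0,0,0.503]},{"xyz":[44,33.5,0],"rot":[0,0,0.503]}]'
python3 - <<'E'
from h import *
t=save("top","top3.png");s=save("scene","scene3.png");w=save("wrist","w3.png")
cv2.imwrite("pics/v3.png",np.hstack([cv2.resize(s[150:350,180:400],(400,364)),cv2.copyMakeBorder(cv2.resize(w,(400,300)),0,64,0,0,0)]))
E
python3 d.py 500 39.8 22 88.6
```

```text
t: 6.83
ee_pos: [499.6, 38.0, 120.1]
orientation: [-2.24, -2.202, 0.0]
ft_force: [0.1, 0.3, -1.7]
width: 24.9
grasp_force: 30.0
t 6.9833 pos [499.7  37.6 120.1] xyz [ 2.2  0.3 98.1] rot [-0.     0.     0.006] F [ 0.4 -0.4 -2.3] w 25.1 q6 0.07
```

View pics/v3.png

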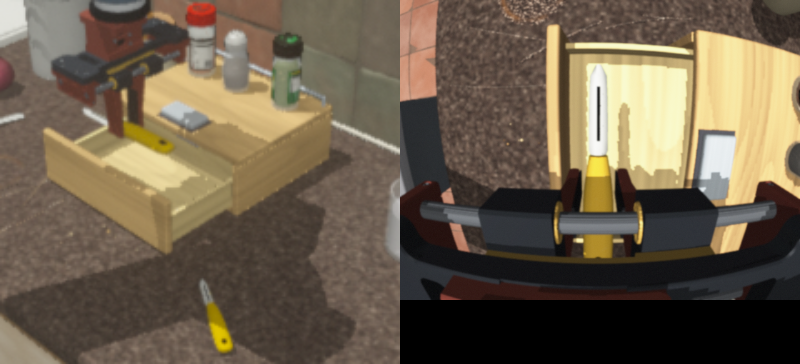

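The peeler hangs over the open drawer, parallel to its front, with room at the blade end (wrist view). I lower it in.

```bash
python3 -m inch '[{"xyz":[1,0,12],"rot":[0,0,0]},{"xyz":[2,0,30],"rot":[0,0,0]},{"xyz":[2,0,48],"rot":[0,0,0]},{"xyz":[2,0,64],"rot":[0,0,0]},{"xyz":[2,0,78],"rot":[0,0,0]},{"xyz":[2,0,88],"rot":[0,0,0]},{"xyz":[2,0,94],"rot":[0,0,0]},{"xyz":[2,0,98],"rot":[0,0,0]},{"xyz":[2,0,99],"rot":[0,0,0]},{"xyz":[2,0,99],"rot":[0,0,0]}]'
python3 d.py 500 39.8 20.5 88.6
```

```text
t: 7.82
ee_pos: [500.1, 39.9, 21.4]
orientation: [2.242, 2.2, 0.0]
ft_force: [0.2, -0.3, -2.2]
width: 24.5
grasp_force: 30.0
t 7.8167 pos [500.1  39.9  21.4] xyz [-0.1 -0.1  0.9] rot [ 0.    -0.     0.006] F [ 0.2 -0.3 -2.2] w 24.5 q6 0.07
```

```bash
python3 -m inch '[{"xyz":[0,0,0.5],"rot":[0,0,0]},{"xyz":[0,0,1],"rot":[0,0,0]},{"xyz":[0,0,1],"rot":[0,0,0]}]'
python3 -m inch '[{"xyz":[0,0,0],"rot":[0,0,0]},{"xyz":[0,0,0],"rot":[0,0,0]},{"xyz":[0,0,0],"rot":[0,0,0]},{"xyz":[0,0,0],"rot":[0,0,0]}]' 151
python3 -m inch '[{"xyz":[0,0,-4],"rot":[0,0,0]},{"xyz":[0,0,-12],"rot":[0,0,0]},{"xyz":[0,0,-25],"rot":[0,0,0]},{"xyz":[0,0,-45],"rot":[0,0,0]},{"xyz":[0,0,-70],"rot":[0,0,0]},{"xyz":[0,0,-95],"rot":[0,0,0]},{"xyz":[0,0,-110],"rot":[0,0,0]},{"xyz":[0,0,-110],"rot":[0,0,0]}]'
python3 - <<'E'
from h import *
s=save("scene","scene4.png");w=save("wrist","w4.png")
cv2.imwrite("pics/v4.png",np.hstack([cv2.resize(s[150:350,180:400],(400,364)),cv2.copyMakeBorder(cv2.resize(w,(400,300)),0,64,0,0,0)]))
E
python3 d.py 410 39 130 88.6
```

```text
t: 8.07
ee_pos: [500.2, 40.0, 20.6]
orientation: [2.242, 2.2, 0.001]
ft_force: [-0.4, -0.7, -1.8]
width: 24.7
grasp_force: 30.0
t: 8.4
ee_pos: [499.9, 39.9, 20.3]
orientation: [2.242, 2.201, 0.0]
ft_force: [-0.2, -0.3, 0.1]
width: 35.9
grasp_force: 0.0
t: 9.07
ee_pos: [502.1, 40.1, 133.9]
orientation: [2.239, 2.198, 0.008]
ft_force: [0.3, -0.1, -0.0]
width: 35.6
grasp_force: 0.0
t 9.1667 pos [500.2  40.  130.9] xyz [ -2.6 -90.1   0.7] rot [ 0.002 -0.     0.006] F [-0.1 -0.7 -0.8] w 35.8 q6 0.07
```

View pics/v4.png

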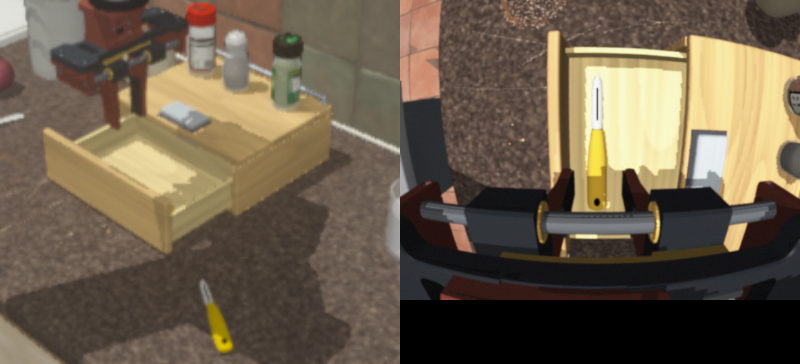

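The peeler lies flat in the drawer along its front, clear of the walls. I move in front of the drawer with the fingers shut.

```bash
python3 -m inch '[{"xyz":[-1,-20,0],"rot":[0,0,0]},{"xyz":[-2,-50,0],"rot":[0,0,0]},{"xyz":[-2,-80,0],"rot":[0,0,0]},{"xyz":[-2,-90,12],"rot":[0,0,0]},{"xyz":[-2,-90,35],"rot":[0,0,0]},{"xyz":[-2,-90,60],"rot":[0,0,0]},{"xyz":[-2,-90,78],"rot":[0,0,0]},{"xyz":[-2,-90,85],"rot":[0,0,0]},{"xyz":[-2,-90,85],"rot":[0,0,0]}]' 255
python3 d.py 431 39.5 45 88.6
```

```text
t: 9.92
ee_pos: [407.8, 39.4, 43.2]
orientation: [-2.24, -2.198, 0.006]
ft_force: [-0.2, -0.4, -0.3]
width: -0.0
grasp_force: 0.0
t 9.9167 pos [407.8  39.4  43.2] xyz [ 0.5 23.1 -1.9] rot [-0.005  0.     0.006] F [-0.2 -0.4 -0.3] w -0.0 q6 0.09
```

```bash
python3 -m inch '[{"xyz":[0,10,-1],"rot":[0,0,0]},{"xyz":[0,18,-2],"rot":[0,0,0]},{"xyz":[0,23,-2],"rot":[0,0,0]},{"xyz":[0,26,-2],"rot":[0,0,0]},{"xyz":[0,29,-2],"rot":[0,0,0]},{"xyz":[0,32,-2],"rot":[0,0,0]},{"xyz":[0,35,-2],"rot":[0,0,0]},{"xyz":[0,39,-2],"rot":[0,0,0]},{"xyz":[0,43,-2],"rot":[0,0,0]},{"xyz":[0,48,-2],"rot":[0,0,0]}]'
python3 d.py 548 37 45 88.6
```

```text
t: 10.75
ee_pos: [457.2, 38.6, 47.1]
orientation: [-2.241, -2.2, 0.002]
ft_force: [-5.1, -1.9, 4.0]
width: 0.2
grasp_force: 2.5
t 10.75 pos [457.2  38.6  47.1] xyz [ 0.1 90.9  1.9] rot [-0.002  0.     0.006] F [-5.1 -1.9  4. ] w 0.2 q6 0.08
```

```bash
python3 -m inch '[{"xyz":[0,5,0],"rot":[0,0,0]},{"xyz":[0,11,0],"rot":[0,0,0]},{"xyz":[0,17,0],"rot":[0,0,0]},{"xyz":[0,23,0],"rot":[0,0,0]},{"xyz":[0,29,0],"rot":[0,0,0]},{"xyz":[0,35,0],"rot":[0,0,0]},{"xyz":[0,41,0],"rot":[0,0,0]},{"xyz":[0,47,0],"rot":[0,0,0]},{"xyz":[0,53,0],"rot":[0,0,0]},{"xyz":[0,58,0],"rot":[0,0,0]},{"xyz":[0,63,0],"rot":[0,0,0]},{"xyz":[0,67,0],"rot":[0,0,0]}]'
python3 -m inch '[{"xyz":[0,3,0],"rot":[0,0,0]},{"xyz":[0,6,0],"rot":[0,0,0]},{"xyz":[0,9,0],"rot":[0,0,0]},{"xyz":[0,12,0],"rot":[0,0,0]},{"xyz":[0,15,0],"rot":[0,0,0]},{"xyz":[0,17,0],"rot":[0,0,0]}]'
python3 d.py 550 37 45 88.6
```

```text
t: 11.75
ee_pos: [524.8, 37.0, 46.9]
orientation: [-2.242, -2.2, 0.002]
ft_force: [-5.3, -3.5, 3.7]
width: 0.7
grasp_force: 2.7
t: 12.25
ee_pos: [539.4, 36.6, 46.7]
orientation: [-2.239, -2.198, 0.007]
ft_force: [-13.2, -2.9, 11.7]
width: 0.6
grasp_force: 7.7
t 12.25 pos [539.4  36.6  46.7] xyz [ 0.6 10.6  1.7] rot [-0.006  0.001  0.006] F [-13.2  -2.9  11.7] w 0.6 q6 0.07
```

```bash
python3 -m inch '[{"xyz":[0,2,0],"rot":[0,0,0]},{"xyz":[0,4,0],"rot":[0,0,0]},{"xyz":[0,6,0],"rot":[0,0,0]},{"xyz":[0,8,0],"rot":[0,0,0]},{"xyz":[0,10,0],"rot":[0,0,0]}]'
python3 -m inch '[{"xyz":[0,1.5,0],"rot":[0,0,0]},{"xyz":[0,3,0],"rot":[0,0,0]},{"xyz":[0,3,0],"rot":[0,0,0]}]'
python3 d.py 550 37 45 88.6
```

```text
t: 12.67
ee_pos: [550.4, 36.4, 46.8]
orientation: [-2.241, -2.199, 0.004]
ft_force: [-4.8, -3.5, 1.8]
width: 0.4
grasp_force: 2.5
t: 12.92
ee_pos: [554.7, 36.4, 46.8]
orientation: [-2.242, -2.2, 0.002]
ft_force: [-4.6, -3.0, 1.1]
width: 0.4
grasp_force: 2.0
t 12.9167 pos [554.7  36.4  46.8] xyz [ 0.5 -4.8  1.8] rot [-0.001  0.001  0.006] F [-4.6 -3.   1.1] w 0.4 q6 0.06
```

```bash
python3 -m inch '[{"xyz":[0,1,0],"rot":[0,0,0]},{"xyz":[0,1.5,0],"rot":[0,0,0]},{"xyz":[0,1.5,0],"rot":[0,0,0]}]'
python3 -m inch '[{"xyz":[0,1,0],"rot":[0,0,0]},{"xyz":[0,1.5,0],"rot":[0,0,0]},{"xyz":[0,1.5,0],"rot":[0,0,0]}]'
```

```text
t: 13.17
ee_pos: [556.1, 36.4, 46.8]
orientation: [-2.242, -2.2, 0.002]
ft_force: [-4.1, -2.8, 1.7]
width: 0.4
grasp_force: 2.2
t: 13.42
ee_pos: [557.6, 36.4, 46.8]
orientation: [-2.242, -2.2, 0.002]
ft_force: [-3.8, -3.5, 2.5]
width: 0.3
grasp_force: 2.3
```

```bash
python3 -m inch '[{"xyz":[0,1,0],"rot":[0,0,0]},{"xyz":[0,1.5,0],"rot":[0,0,0]},{"xyz":[0,1.5,0],"rot":[0,0,0]}]'
python3 -m inch '[{"xyz":[0,1,0],"rot":[0,0,0]},{"xyz":[0,1,0],"rot":[0,0,0]}]'
```

```text
t: 13.67
ee_pos: [558.7, 36.3, 46.8]
orientation: [-2.241, -2.2, 0.003]
ft_force: [-5.7, -3.5, 2.3]
width: 0.3
grasp_force: 3.0
t: 13.83
ee_pos: [558.7, 36.3, 46.7]
orientation: [-2.24, -2.199, 0.005]
ft_force: [-9.8, -3.5, 6.3]
width: 0.3
grasp_force: 4.8
```

At the stop: the TCP stays at 558.7 while the force rises. I back off slowly and check that the drawer stays latched.

```bash
python3 -m inch '[{"xyz":[0,-2,0],"rot":[0,0,0]},{"xyz":[0,-4,0],"rot":[0,0,0]},{"xyz":[0,-6,0],"rot":[0,0,0]},{"xyz":[0,-8,0],"rot":[0,0,0]},{"xyz":[0,-10,0],"rot":[0,0,0]},{"xyz":[0,-14,0],"rot":[0,0,0]},{"xyz":[0,-14,0],"rot":[0,0,0]}]'
python3 -m inch '[{"xyz":[0,-15,0],"rot":[0,0,0]},{"xyz":[0,-45,0],"rot":[0,0,0]},{"xyz":[0,-80,0],"rot":[0,0,0]},{"xyz":[0,-115,0],"rot":[0,0,0]},{"xyz":[0,-125,-15],"rot":[0,0,0]},{"xyz":[0,-125,-45],"rot":[0,0,0]},{"xyz":[0,-125,-80],"rot":[0,0,0]},{"xyz":[0,-125,-100],"rot":[0,0,0]},{"xyz":[0,-125,-100],"rot":[0,0,0]}]'
python3 - <<'E'
from h import *
s=save("scene","scene5.png");t=save("top","top5.png")
cv2.imwrite("pics/v5.png",np.hstack([cv2.resize(s[130:360,100:420],(400,290)),cv2.resize(t[100:320,120:440],(400,290))]))
E
```

```text
t: 14.42
ee_pos: [546.4, 37.3, 47.4]
orientation: [2.241, 2.2, 0.001]
ft_force: [-0.7, 0.6, 0.6]
width: 0.3
grasp_force: 0.0
t: 15.17
ee_pos: [424.7, 39.8, 151.2]
orientation: [2.238, 2.197, 0.011]
ft_force: [0.8, 0.6, 1.4]
width: 0.3
grasp_force: 0.0
```

View pics/v5.png

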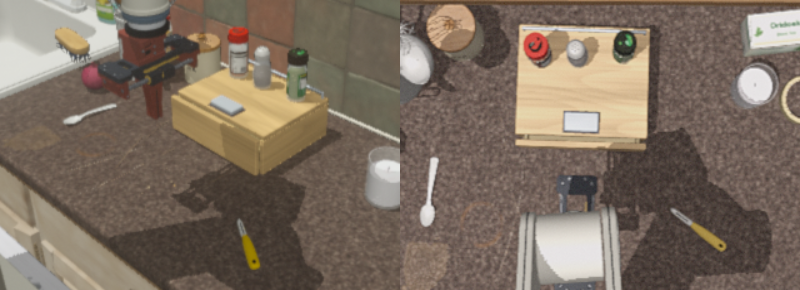

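The drawer is shut, with its usual gap, and stays so with the robot clear. The teaspoon and jars haven't moved and the peeler is inside, so I hand the job in.

```bash
python3 -c "
from workcell import ctrl
print(ctrl.close_job())"
```

```text
the job is handed in; nothing more can be done
None
```

The peeler is lying flat along the front of the drawer, the drawer is latched shut, nothing else was moved, and the job was handed in at about 15 s of the 56 s allowed.

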